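Park the bottle tumbler heavy side down

ROBOT

A 6-joint arm with a two-finger parallel gripper is mounted at the origin on the work surface. World frame = base frame: x ahead of the robot, y to its left, z up, the work surface at z = 0. Lengths are in mm, angles in degrees, forces in N, time in s.
With the tool pointing down it reaches from about 350 to 850 mm from the base axis. Payload 8.1 kg.
Tool frame: the origin (TCP) lies between the finger pads, 19 mm behind the fingertips; this is the grasp point; z points along the fingers, y is the line along which they close (so a half turn about z gives the same grasp; the last joint's range is limited). The gripper opens to 85 mm and grips with 20 to 120 N. Pads are 22 mm wide; open, the fingers measure 114 mm over their backs; the gripper's body (76 mm by 85 mm) begins 54 mm behind the grasp point. The pads swing forward as they close: fully open they stand 13 mm farther back than shut.
Start: joints at [62.028, 7.471, 85.268, -0, 87.261, -4.893], TCP at [235.177, 551.994, 249.992] pointing down, gripper open.
Joint ranges: [-169.43, 169.43], [-51.17, 129.36], [1.28, 143.12], [-76.62, 256.62], [0, 156.53], [-152.29, 152.29]. Speed limits (degrees/s): [136.94, 136.94, 159.86, 180, 180, 180].

INTERFACE

Orientations are given as [roll, pitch, yaw] about the fixed x, y, z axes, in that order (R = Rz(yaw) Ry(pitch) Rx(roll)).
In Python, from bench import r gives the robot as it stands.
- The arm moves only by the tool carry_out, never from a script. Its argument "commands" is a list of rows, each an object with "jaw": the finger opening in m, from 0 to 0.0854; "translation": the shift along the tool's x, y, z in m, a list of three; "spin": the turn about the tool's z in rad. A call has exactly 8 rows; each row shifts and turns the commanded pose from where the row before left it, along the tool's axes as they then stand; what a row does not reach is not made up. A row lasts 1/12 s, in which the tool goes at most 41.7 mm and 7.16 degrees, less where a joint would pass 70% of its speed; a pose out of reach is approached as far as the arm can. A call is refused whole if a number of a shift passes 0.0417 or a number of a turn 0.125, either way. A call with a gripper value outside its range is refused whole. The fingers move at their own pace and stop on an object; "squeeze" is the grip in N (left out, the last holds). Time passes only in rows, so rows that do not move let the fingers close, or fill a call up. It gives the time, the measured TCP pose, the force, the opening and the grip force at its end, in the units of the state.
- r.sense(): the state, without advancing time (a new reading comes with each control period).
- r.snapshot(name): name is "scene" or "side" or "wrist"; returns a dict with "pixels" (384x512x3 uint8, blue, green, red), "K" (3x3 intrinsics, pixels), "extrinsics" (4x4, takes a point from camera to world coordinates). Camera axes: x right, y down, z forward; pixel columns grow to the right and rows downward; lengths in mm; the calibration is good to about 2 mm. A picture is of the moment at which its call begins. There is no depth.
- r.hand_in(): hands the job in; it is judged then, once.
Trained networks look in a picture, given as the dict that the camera call returned (one of the last four; its "shot" number tells which), for a name from the list of things; names that differ only in an ending like _2 or _b are one class to them, and where a whole thing is asked for, a point or a joint stands for the part that bears it (a point fixed in the world has none). Each returns a list of dicts, best first, with "score" (0 to 1); they miss things now and then, are a little off and sometimes report something else, mostly with a low value. They report only what shows in the picture. A call takes as long as a camera call.
- r.spot_in(picture, target): "xy" ([column, row] in pixels, amid what is visible of it).
- r.regions_of(picture, target): "pixels" (384x512 bool, what is visible of it) and "xy" ([column, row] in pixels, amid what is visible of it).
- r.landmark_of(picture, target): "xy" ([column, row] in pixels: a listed point, or the origin of a listed thing).
The state is a dict: "time": time; "joint_pos": joint angles; "qd": joint speeds; "joint_efforts": joint torques, N m; "tool_pos": TCP position; "tcp_rot": TCP orientation; "ft_force": force on the tool from outside, world axes, zero at the start; "wrist_torque": the same for the moment, N m; "finger_gap": finger opening in mm; "grip_force": force on a finger pad.
Only numpy, scipy, OpenCV 4.12 (cv2) and the standard library are available. Lean on these libraries where they do the work, as an engineer would, in place of code of your own. Each camera call takes 0.05 s, during which the arm holds its last target. There are 200 camera calls.

TASK

Somewhere inside the closed drum of the hand-cranked bottle tumbler a full bottle is clipped to one side, and you cannot see where. Turn the drum by its crank handle to find by feel which side is heavy, then bring the heavy side straight down and finish still gripping the handle there, with the drum at rest, so that a colleague can open the drum. Leave the other things on the counter where they are.

Things in the scene. Friction and masses are not known exactly. Their poses are not given: they have to be found in the camera images.
- tumbler: Fixed grey stand of the tumbler: base plate 240 x 200 x 12 mm, two uprights, the drum between them. Origin: under the drum's centre, on the counter. Its x axis is the level axle; the crank is on the -x side, its y axis is level across the drum, z up. Bolted down; yaw and place vary.
- axle (a point): Centre of the drum, on the axle, 170 mm above the counter; axes as the stand's. Dry drag of about 0.42 N m (7 N at the handle) keeps the drum wherever it is left. The hidden bottle (0.48 to 0.63 kg, 55 mm off the axle, fixed at an unknown angle to the crank) adds or takes up to 0.34 N m (5.7 N at the handle) as it rises or sinks. Empty drum and crank are balanced by the tail weight.
- drum (a joint): Angle in rad, unlimited, of the aluminium drum (170 mm diameter, 96 mm long, alike all round) and its steel crank. 0 = crank handle straight above the axle; grows about the stand's +x axis: at q the handle's axis lies at y = -60 sin q, z = +60 cos q mm from the axle in stand axes (crank radius 60 mm).
- sleeve: Black round crank handle, 22 mm diameter, 72 mm long with a 28 mm collar at its free end; spins freely on its own pin parallel to the axle. Origin: mid-length, on its axis, 128 mm from the drum's centre along the stand's -x, 80 mm beyond the drum's end face, so it can be held from above all the way round. x axis along the axle. The crank arm is 40 mm from the origin.
- pill_bottle: Bystander: white round jar, 60 mm diameter, 100 mm high. Origin: centre of its underside.
- carton: Bystander: cardboard carton 130 x 90 x 70 mm. Origin: centre of its underside.
- tape_dispenser: Bystander: black desk tape dispenser 150 x 60 x 96 mm. Origin: centre of its underside.

How it is judged (in metres and radians):
At the end, for the whole second after the job is handed in: The hidden bottle is straight below the axle within 15 degrees, the drum is at rest (under 0.1 rad/s), and the fingers still grip the crank handle (over 3 N, TCP within 45 mm of the handle's middle) (z of load_c0 in the frame of axle below -0.03 m and y of load_c0 in the frame of axle between -0.0142 and 0.0142 m and velocity of joint drum between -0.1 and 0.1 rad/s and contact force between the fingers and sleeve above 3 N and distance between the grasp point and sleeve below 0.045 m); the arm keeps its last pose, push and grip.
It fails at once if a bystander is pushed more than 25 mm (distance of any of pill_bottle, carton, tape_dispenser from where it was at the start of the episode above 0.025 m).
It also fails if it takes over 64 s, if anything falls off the work surface, if the arm or the gripper's body presses on something with over 40 N, if the wrist force passes 120 N, or if a joint passes its speed limit or range.

## Working session

There is one attempt and no reset: what is moved stays moved. The work goes in short steps, Python scripts to look and compute and a tool call to move; the robot and the scene stay as the last step left them, time stands still between calls to the robot, and variables do not carry over. Pictures are saved under pics/ and viewed, at most 10 in all, crops included, and the job is handed in when it is done.

Besides the shell and the picture viewer there is one more tool, called as a command line: name --argument value ..., lists and objects as JSON in quotes. carry_out: Moves the arm, as the interface text tells. Its arguments: {"type":"object","properties":{"commands":{"type":"array","items":{"type":"object","properties":{"jaw":{"type":"number"},"translation":{"type":"array","items":{"type":"number"}},"spin":{"type":"number"}}}},"squeeze":{"type":"number"}},"required":["commands"]}

```bash
mkdir -p pics; cat > h.py <<'E'
import numpy as np, cv2
from bench import r
def tri(obs):  # list of (pic, xy)
    A=np.zeros((3,3));b=np.zeros(3)
    for p,xy in obs:
        E=np.array(p["extrinsics"]);d=E[:3,:3]@np.linalg.solve(np.array(p["K"]),[*xy,1]);d/=np.linalg.norm(d)
        M=np.eye(3)-np.outer(d,d);A+=M;b+=M@E[:3,3]
    X=np.linalg.solve(A,b);return X
def proj(p,X):
    E=np.linalg.inv(np.array(p["extrinsics"]));c=E[:3,:3]@X+E[:3,3];u=np.array(p["K"])@c;return u[:2]/u[2]
E
python3 - <<'E'
from h import *
P={n:r.snapshot(n) for n in("scene","side","wrist")}
for n,p in P.items(): cv2.imwrite(f"pics/{n}0.png",p["pixels"])
cv2.imwrite("pics/both0.png",cv2.resize(np.hstack([P["scene"]["pixels"],P["side"]["pixels"]]),(800,300)))
for t in("tumbler","axle","sleeve","pill_bottle","carton","tape_dispenser"):
    o=[]
    for n,p in P.items():
        l=r.landmark_of(p,t)
        print(t,n,[(np.round(x["xy"]).tolist(),round(x["score"],2)) for x in l[:2]])
        if l and n!="wrist":o.append((p,l[0]["xy"]))
    if len(o)==2:
        X=tri(o);print("   X",X.round(1),[np.round(proj(p,X)-xy,1).tolist() for p,xy in o])
print(r.sense())
E
```

```text
tumbler scene [([255.0, 222.0], 0.7), ([322.0, 187.0], 0.54)]
tumbler side []
tumbler wrist []
axle scene [([256.0, 180.0], 0.87)]
axle side [([244.0, 177.0], 0.82)]
axle wrist []
   X [534.5 123.2 178. ] [[0.1, -0.1], [0.0, 0.1]]
sleeve scene [([233.0, 190.0], 0.79)]
sleeve side [([260.0, 192.0], 0.64)]
sleeve wrist []
   X [571.1   6.  220. ] [[0.3, -0.6], [0.1, 0.6]]
pill_bottle scene [([170.0, 313.0], 0.85), ([113.0, 277.0], 0.37)]
pill_bottle side [([305.0, 316.0], 0.61)]
pill_bottle wrist []
   X [ 661.3 -282.6    9.2] [[-0.1, 0.1], [-0.1, -0.1]]
carton scene [([113.0, 279.0], 0.93)]
carton side [([232.0, 348.0], 0.75)]
carton wrist []
   X [ 451.9 -347.2    4.6] [[0.6, -0.8], [0.4, 1.0]]
tape_dispenser scene [([325.0, 186.0], 0.65), ([255.0, 183.0], 0.47)]
tape_dispenser side [([240.0, 149.0], 0.9)]
tape_dispenser wrist []
   X [548.5 479.   -1.1] [[0.4, -0.8], [0.1, 0.8]]
{'time': 1.05, 'joint_pos': array([ 6.20287121e+01,  7.46766111e+00,  8.52683089e+01, -9.09414342e-04,
        8.72601993e+01, -4.89309251e+00]), 'qd': array([ 0.00916029,  0.03561276,  0.0520465 , -0.00681012,  0.04337204,
       -0.0174864 ]), 'joint_efforts': array([-1.40876327e-03, -5.69351649e+01, -5.00862300e+01, -3.29572285e-04,
        1.51736731e-03, -5.28349563e-05]), 'tool_pos': array([235.18204966, 551.99831745, 250.02390942]), 'tcp_rot': array([1.79996261e+02, 1.23180627e-03, 1.56921848e+02]), 'ft_force': array([ 0.61753758,  0.38579014, -0.36395747]), 'wrist_torque': array([-0.02523386, -0.04535004,  0.00165955]), 'grip_force': 0.0, 'finger_gap': 85.72925550953836}
```

View pics/both0.png

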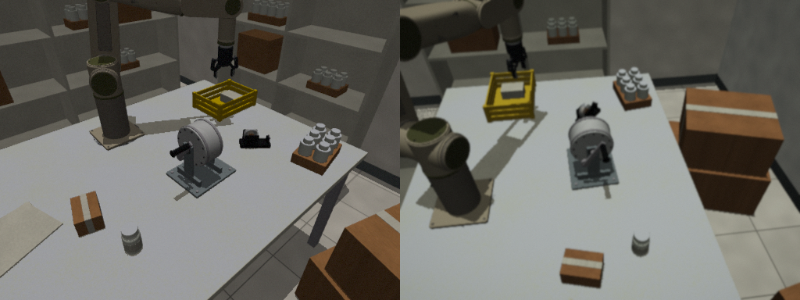

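```bash
python3 - <<'E'
import cv2,numpy as np
a=cv2.imread("pics/scene0.png")[140:260,205:305];b=cv2.imread("pics/side0.png")[120:240,200:300]
cv2.imwrite("pics/crop0.png",np.hstack([cv2.resize(x,(400,480),interpolation=cv2.INTER_CUBIC) for x in(a,b)]))
E
```

```text
(no output)
```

View pics/crop0.png

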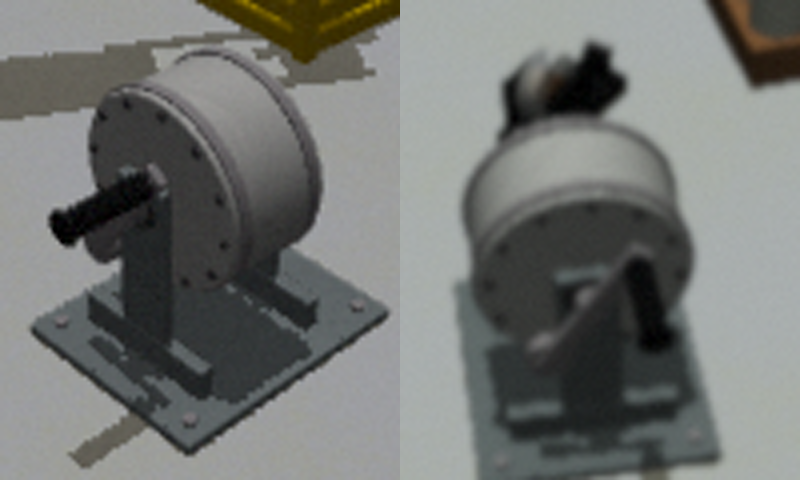

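```bash
python3 - <<'E'
from h import *
from scipy.optimize import least_squares
P={n:r.snapshot(n) for n in("scene","side")}
def pl(p,xy,z):
    E=np.array(p["extrinsics"]);d=E[:3,:3]@np.linalg.solve(np.array(p["K"]),[*xy,1]);o=E[:3,3];return o+d*(z-o[2])/d[2]
s=lambda x,y:(205+x/4,140+y/4)
t=lambda x,y:(200+(x-400)/4,120+y/4)
for c in((32,326),(190,447),(388,312)):print(pl(P["scene"],s(*c),12).round(1))
for c in((478,478),(718,457)):print("side",pl(P["side"],t(*c),12).round(1))
ob=[("scene",s(32,326),("c",-120,1)),("scene",s(190,447),("c",-120,-1)),("scene",s(388,312),("c",120,-1)),
("side",t(718,455),("c",-120,-1)),("scene",(256,180),("a",)),("side",(244,177),("a",)),
("scene",(233,190),("h",-128)),("side",(260,192),("h",-128)),("scene",s(60,225),("h",-160)),("side",t(657,338),("h",-160)),("scene",s(150,188),("h",-92)),("side",t(635,258),("h",-92))]
def X(v,k):
    x,y,w,q=v
    l={"c":lambda a,b:(a,100*b,12),"a":lambda:(0,0,170),"h":lambda a:(a,-60*np.sin(q),170+60*np.cos(q))}[k[0]](*k[1:])
    return np.array([x+np.cos(w)*l[0]-np.sin(w)*l[1],y+np.sin(w)*l[0]+np.cos(w)*l[1],l[2]])
f=lambda v:np.concatenate([proj(P[n],X(v,k))-xy for n,xy,k in ob])
R=[least_squares(f,[540,120,w,q],loss="soft_l1") for w in(1.2,1.57,1.9) for q in(-.8,.8)]
b=min(R,key=lambda z:z.cost);print(b.x,np.degrees(b.x[2:]),b.cost);print(b.fun.reshape(-1,2).round(1))
print("handle",X(b.x,("h",-128)))
for n,k in(("tape_dispenser","side"),):pass
for n in P:
  for q in("pill_bottle",):pass
E
```

```text
[445.5   8.4  12. ]
[639.7  18.7  12. ]
[631.5 251.1  12. ]
side [439.1  16.3  12. ]
side [635.2  13.5  12. ]
[533.40106543 130.0907418    1.60847859   0.63908775] [92.15903469 36.61703081] 13.8050491283294
[[-1.8 -0.9]
 [-1.6  0.4]
 [-0.  -0.7]
 [ 0.8  0.3]
 [ 1.2  1.3]
 [-0.4  0.5]
 [ 0.2  0.4]
 [ 1.   1.7]
 [ 4.4 -1.2]
 [-1.4 -2.9]
 [ 0.2 -1.7]
 [ 0.3  0.7]]
handle [573.9856572    3.52985458 218.15841294]
```

carry_out --commands '[{"translation": [0, 0, -0.01], "spin": 0.125, "jaw": 0.085}, {"translation": [0, 0, -0.01], "spin": 0.125, "jaw": 0.085}, {"translation": [0, 0, -0.01], "spin": 0.125, "jaw": 0.085}, {"translation": [0, 0, -0.01], "spin": 0.125, "jaw": 0.085}, {"translation": [0, 0, -0.01], "spin": 0.125, "jaw": 0.085}, {"translation": [0, 0, -0.01], "spin": 0.125, "jaw": 0.085}, {"translation": [0, 0, -0.01], "spin": 0.125, "jaw": 0.085}, {"translation": [0, 0, -0.01], "spin": 0.125, "jaw": 0.085}]' --squeeze 80

```text
time: 1.82
tool_pos: [235.2, 552.0, 330.5]
tcp_rot: [-180.0, 0.0, 99.3]
ft_force: [-0.5, 0.2, -0.2]
finger_gap: 85.1
grip_force: 0.0
```

carry_out --commands '[{"translation": [0, 0, 0], "spin": 0.125, "jaw": 0.085}, {"translation": [-0.0356, 0.0198, 0], "spin": 0.004, "jaw": 0.085}, {"translation": [-0.0356, 0.0198, 0], "spin": 0, "jaw": 0.085}, {"translation": [-0.0356, 0.0198, 0], "spin": 0, "jaw": 0.085}, {"translation": [-0.0356, 0.0198, 0], "spin": 0, "jaw": 0.085}, {"translation": [-0.0356, 0.0198, 0], "spin": 0, "jaw": 0.085}, {"translation": [-0.0356, 0.0198, 0], "spin": 0, "jaw": 0.085}, {"translation": [-0.0356, 0.0198, 0], "spin": 0, "jaw": 0.085}]'

```text
time: 2.48
tool_pos: [384.1, 306.7, 330.2]
tcp_rot: [180.0, -0.0, 92.3]
ft_force: [0.4, 0.3, 0.4]
finger_gap: 85.2
grip_force: 0.0
```

carry_out --commands '[{"translation": [-0.0356, 0.0198, 0], "spin": 0, "jaw": 0.085}, {"translation": [-0.0356, 0.0198, 0], "spin": 0, "jaw": 0.085}, {"translation": [-0.0356, 0.0198, 0], "spin": 0, "jaw": 0.085}, {"translation": [-0.0356, 0.0198, 0], "spin": 0, "jaw": 0.085}, {"translation": [-0.0356, 0.0198, 0], "spin": 0, "jaw": 0.085}, {"translation": [-0.0356, 0.0198, 0], "spin": 0, "jaw": 0.085}, {"translation": [-0.0356, 0.0198, 0], "spin": 0, "jaw": 0.085}, {"translation": [-0.0356, 0.0198, 0], "spin": 0, "jaw": 0.085}]'

```text
time: 3.15
tool_pos: [553.6, 28.0, 330.2]
tcp_rot: [180.0, -0.0, 92.2]
ft_force: [0.1, 0.2, 0.3]
finger_gap: 85.3
grip_force: 0.0
```

carry_out --commands '[{"translation": [-0.033, 0.019, 0]}, {"translation": [0, 0, 0.01]}, {"translation": [0, 0, 0.01]}, {"translation": [0, 0, 0]}, {"translation": [0, 0, 0]}, {"translation": [0, 0, 0]}, {"translation": [0, 0, 0]}, {"translation": [0, 0, 0]}]'

```text
invalid input
```

```bash
python3 - <<'E'
from h import *
P={n:r.snapshot(n) for n in("scene","side","wrist")}
cv2.imwrite("pics/w1.png",P["wrist"]["pixels"])
p=P["wrist"]
for t in("sleeve","axle"):
    for n in P:
        l=r.landmark_of(P[n],t);print(t,n,[(np.round(x["xy"]).tolist(),round(x["score"],2)) for x in l[:2]])
print("pred handle",proj(p,np.array([574,3.5,218.2])),"tcp",r.sense()["tool_pos"])
E
```

```text
sleeve scene [([255.0, 222.0], 0.67), ([233.0, 194.0], 0.54)]
sleeve side [([260.0, 194.0], 0.47)]
sleeve wrist []
axle scene [([256.0, 182.0], 0.9)]
axle side [([243.0, 177.0], 0.8)]
axle wrist []
pred handle [271.15091449 218.85545684] tcp [552.57302914  31.31020134 330.30520845]
```

View pics/w1.png

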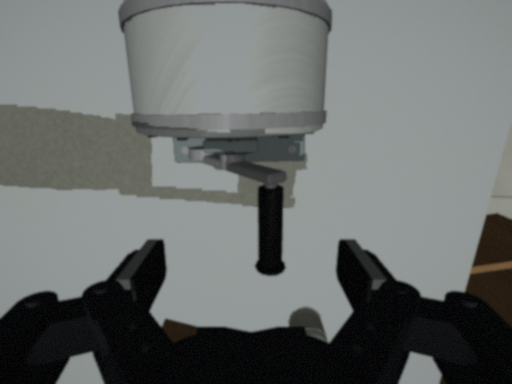

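carry_out --commands '[{"translation": [-0.02, 0.01, 0], "spin": 0, "jaw": 0.085}, {"translation": [-0.021, 0.01, 0], "spin": 0, "jaw": 0.085}, {"translation": [0, 0, 0.022], "spin": 0, "jaw": 0.085}, {"translation": [0, 0, 0.025], "spin": 0, "jaw": 0.085}, {"translation": [0, 0, 0.025], "spin": 0, "jaw": 0.085}, {"translation": [0, 0, 0.025], "spin": 0, "jaw": 0.085}, {"translation": [0, 0, 0.015], "spin": 0, "jaw": 0.085}, {"translation": [0, 0, 0], "spin": 0, "jaw": 0.085}]' --squeeze 60

```text
time: 4.27
tool_pos: [571.9, -8.8, 213.6]
tcp_rot: [-179.6, -0.1, 92.3]
ft_force: [-0.2, 0.5, -0.7]
finger_gap: 85.2
grip_force: 0.0
```

carry_out --commands '[{"translation": [0, 0, 0], "spin": 0, "jaw": 0}, {"translation": [0, 0, 0], "spin": 0, "jaw": 0}, {"translation": [0, 0, 0], "spin": 0, "jaw": 0}, {"translation": [0, 0, 0], "spin": 0, "jaw": 0}, {"translation": [0, 0, 0], "spin": 0, "jaw": 0}, {"translation": [0, 0, 0], "spin": 0, "jaw": 0}, {"translation": [0, 0, 0], "spin": 0, "jaw": 0}, {"translation": [0, 0, 0], "spin": 0, "jaw": 0}]'

```text
time: 4.93
tool_pos: [574.7, -10.1, 218.8]
tcp_rot: [180.0, 0.0, 92.2]
ft_force: [-3.2, 0.3, 5.2]
finger_gap: 19.8
grip_force: 58.6
```

```bash
python3 - <<'E'
from h import *
P={n:r.snapshot(n) for n in("scene","side","wrist")}
print(r.sense()["finger_gap"],r.sense()["ft_force"],r.sense()["tool_pos"])
w=P["wrist"]["pixels"]
a=P["scene"]["pixels"][130:230,185:285];b=P["side"]["pixels"][120:220,210:310]
cv2.imwrite("pics/g1.png",np.hstack([cv2.resize(x,(s,400),interpolation=cv2.INTER_CUBIC) for x,s in((a,400),(b,400))]))
E
```

```text
20.10615917615025 [-1.85630978  0.35601063  5.40915607] [574.7540149  -10.11716546 218.70547398]
```

View pics/g1.png

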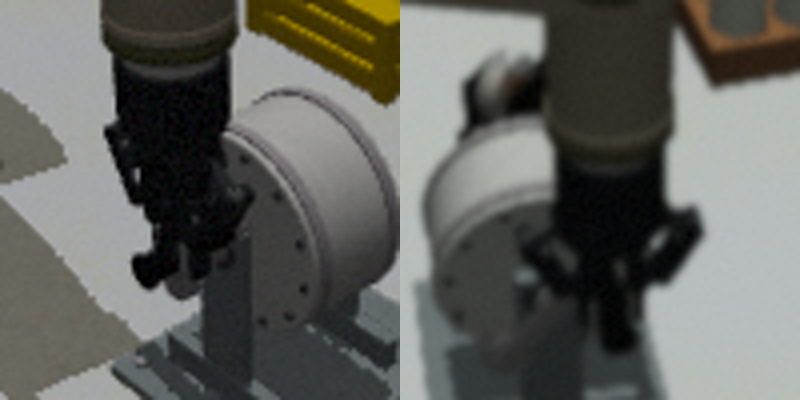

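```bash
python3 - <<'E'
import numpy as np
q=np.radians(36.5+3.75*np.arange(97))
p=np.round(np.c_[60*np.sin(q),-60*np.cos(q)],1);d=np.round(np.diff(p,axis=0),1)
for k in range(12):print(k,[(a/1e4).round(4).tolist() for a in d[8*k:8*k+8]*10])
E
```

```text
0 [[0.0031, 0.0024], [0.0029, 0.0026], [0.0027, 0.0029], [0.0026, 0.0029], [0.0023, 0.0032], [0.0021, 0.0033], [0.0019, 0.0034], [0.0017, 0.0036]]
1 [[0.0015, 0.0036], [0.0012, 0.0038], [0.0009, 0.0038], [0.0007, 0.0038], [0.0005, 0.0039], [0.0002, 0.004], [-0.0001, 0.0039], [-0.0003, 0.0039]]
2 [[-0.0006, 0.0039], [-0.0008, 0.0038], [-0.0011, 0.0038], [-0.0013, 0.0037], [-0.0015, 0.0036], [-0.0018, 0.0035], [-0.002, 0.0034], [-0.0023, 0.0032]]
3 [[-0.0024, 0.0031], [-0.0026, 0.0029], [-0.0029, 0.0027], [-0.0029, 0.0026], [-0.0032, 0.0023], [-0.0033, 0.0021], [-0.0034, 0.0019], [-0.0036, 0.0017]]
4 [[-0.0036, 0.0015], [-0.0038, 0.0012], [-0.0038, 0.0009], [-0.0038, 0.0007], [-0.0039, 0.0005], [-0.004, 0.0002], [-0.0039, -0.0001], [-0.0039, -0.0003]]
5 [[-0.0039, -0.0006], [-0.0038, -0.0008], [-0.0038, -0.0011], [-0.0037, -0.0013], [-0.0036, -0.0015], [-0.0035, -0.0018], [-0.0034, -0.002], [-0.0032, -0.0023]]
6 [[-0.0031, -0.0024], [-0.0029, -0.0026], [-0.0027, -0.0029], [-0.0026, -0.0029], [-0.0023, -0.0032], [-0.0021, -0.0033], [-0.0019, -0.0034], [-0.0017, -0.0036]]
7 [[-0.0015, -0.0036], [-0.0012, -0.0038], [-0.0009, -0.0038], [-0.0007, -0.0038], [-0.0005, -0.0039], [-0.0002, -0.004], [0.0001, -0.0039], [0.0003, -0.0039]]
8 [[0.0006, -0.0039], [0.0008, -0.0038], [0.0011, -0.0038], [0.0013, -0.0037], [0.0015, -0.0036], [0.0018, -0.0035], [0.002, -0.0034], [0.0023, -0.0032]]
9 [[0.0024, -0.0031], [0.0026, -0.0029], [0.0029, -0.0027], [0.0029, -0.0026], [0.0032, -0.0023], [0.0033, -0.0021], [0.0034, -0.0019], [0.0036, -0.0017]]
10 [[0.0036, -0.0015], [0.0038, -0.0012], [0.0038, -0.0009], [0.0038, -0.0007], [0.0039, -0.0005], [0.004, -0.0002], [0.0039, 0.0001], [0.0039, 0.0003]]
11 [[0.0039, 0.0006], [0.0038, 0.0008], [0.0038, 0.0011], [0.0037, 0.0013], [0.0036, 0.0015], [0.0035, 0.0018], [0.0034, 0.002], [0.0032, 0.0023]]
```

carry_out --commands '[{"translation": [0, 0.0031, 0.0024], "spin": 0, "jaw": 0}, {"translation": [0, 0.0029, 0.0026], "spin": 0, "jaw": 0}, {"translation": [0, 0.0027, 0.0029], "spin": 0, "jaw": 0}, {"translation": [0, 0.0026, 0.0029], "spin": 0, "jaw": 0}, {"translation": [0, 0.0023, 0.0032], "spin": 0, "jaw": 0}, {"translation": [0, 0.0021, 0.0033], "spin": 0, "jaw": 0}, {"translation": [0, 0.0019, 0.0034], "spin": 0, "jaw": 0}, {"translation": [0, 0.0017, 0.0036], "spin": 0, "jaw": 0}]'

```text
time: 5.75
tool_pos: [593.9, -9.3, 193.1]
tcp_rot: [-180.0, -0.0, 92.2]
ft_force: [-2.0, 1.7, 2.6]
finger_gap: 20.1
grip_force: 58.8
```

carry_out --commands '[{"translation": [0, 0.0015, 0.0036], "spin": 0, "jaw": 0}, {"translation": [0, 0.0012, 0.0038], "spin": 0, "jaw": 0}, {"translation": [0, 0.0009, 0.0038], "spin": 0, "jaw": 0}, {"translation": [0, 0.0007, 0.0038], "spin": 0, "jaw": 0}, {"translation": [0, 0.0005, 0.0039], "spin": 0, "jaw": 0}, {"translation": [0, 0.0002, 0.004], "spin": 0, "jaw": 0}, {"translation": [0, -0.0001, 0.0039], "spin": 0, "jaw": 0}, {"translation": [0, -0.0003, 0.0039], "spin": 0, "jaw": 0}]'

```text
time: 6.42
tool_pos: [597.2, -9.1, 161.9]
tcp_rot: [-179.8, -0.0, 92.2]
ft_force: [-8.6, 0.9, 2.2]
finger_gap: 20.3
grip_force: 58.9
```

carry_out --commands '[{"translation": [0, -0.0006, 0.0039], "spin": 0, "jaw": 0}, {"translation": [0, -0.0008, 0.0038], "spin": 0, "jaw": 0}, {"translation": [0, -0.0011, 0.0038], "spin": 0, "jaw": 0}, {"translation": [0, -0.0013, 0.0037], "spin": 0, "jaw": 0}, {"translation": [0, -0.0015, 0.0036], "spin": 0, "jaw": 0}, {"translation": [0, -0.0018, 0.0035], "spin": 0, "jaw": 0}, {"translation": [0, -0.002, 0.0034], "spin": 0, "jaw": 0}, {"translation": [0, -0.0023, 0.0032], "spin": 0, "jaw": 0}]'

```text
time: 7.08
tool_pos: [585.1, -9.6, 134.0]
tcp_rot: [-179.8, -0.0, 92.2]
ft_force: [-16.4, 1.6, 14.5]
finger_gap: 19.9
grip_force: 60.2
```

carry_out --commands '[{"translation": [0, -0.0024, 0.0031], "spin": 0, "jaw": 0}, {"translation": [0, -0.0026, 0.0029], "spin": 0, "jaw": 0}, {"translation": [0, -0.0029, 0.0027], "spin": 0, "jaw": 0}, {"translation": [0, -0.0029, 0.0026], "spin": 0, "jaw": 0}, {"translation": [0, -0.0032, 0.0023], "spin": 0, "jaw": 0}, {"translation": [0, -0.0033, 0.0021], "spin": 0, "jaw": 0}, {"translation": [0, -0.0034, 0.0019], "spin": 0, "jaw": 0}, {"translation": [0, -0.0036, 0.0017], "spin": 0, "jaw": 0}]'

```text
time: 7.75
tool_pos: [564.2, -10.6, 117.3]
tcp_rot: [179.8, 0.0, 92.2]
ft_force: [-3.9, 2.2, 16.0]
finger_gap: 20.3
grip_force: 60.4
```

carry_out --commands '[{"translation": [0, -0.0036, 0.0015], "spin": 0, "jaw": 0}, {"translation": [0, -0.0038, 0.0012], "spin": 0, "jaw": 0}, {"translation": [0, -0.0038, 0.0009], "spin": 0, "jaw": 0}, {"translation": [0, -0.0038, 0.0007], "spin": 0, "jaw": 0}, {"translation": [0, -0.0039, 0.0005], "spin": 0, "jaw": 0}, {"translation": [0, -0.004, 0.0002], "spin": 0, "jaw": 0}, {"translation": [0, -0.0039, -0.0001], "spin": 0, "jaw": 0}, {"translation": [0, -0.0039, -0.0003], "spin": 0, "jaw": 0}]'

```text
time: 8.42
tool_pos: [534.2, -12.0, 111.5]
tcp_rot: [179.7, 0.0, 92.2]
ft_force: [6.3, 1.5, 1.8]
finger_gap: 19.8
grip_force: 59.0
```

carry_out --commands '[{"translation": [0, -0.0039, -0.0006], "spin": 0, "jaw": 0}, {"translation": [0, -0.0038, -0.0008], "spin": 0, "jaw": 0}, {"translation": [0, -0.0038, -0.0011], "spin": 0, "jaw": 0}, {"translation": [0, -0.0037, -0.0013], "spin": 0, "jaw": 0}, {"translation": [0, -0.0036, -0.0015], "spin": 0, "jaw": 0}, {"translation": [0, -0.0035, -0.0018], "spin": 0, "jaw": 0}, {"translation": [0, -0.0034, -0.002], "spin": 0, "jaw": 0}, {"translation": [0, -0.0032, -0.0023], "spin": 0, "jaw": 0}]'

```text
time: 9.08
tool_pos: [504.4, -13.4, 121.7]
tcp_rot: [179.8, 0.1, 92.2]
ft_force: [7.2, -0.3, -5.3]
finger_gap: 20.5
grip_force: 58.8
```

carry_out --commands '[{"translation": [0, -0.0031, -0.0024], "spin": 0, "jaw": 0}, {"translation": [0, -0.0029, -0.0026], "spin": 0, "jaw": 0}, {"translation": [0, -0.0027, -0.0029], "spin": 0, "jaw": 0}, {"translation": [0, -0.0026, -0.0029], "spin": 0, "jaw": 0}, {"translation": [0, -0.0023, -0.0032], "spin": 0, "jaw": 0}, {"translation": [0, -0.0021, -0.0033], "spin": 0, "jaw": 0}, {"translation": [0, -0.0019, -0.0034], "spin": 0, "jaw": 0}, {"translation": [0, -0.0017, -0.0036], "spin": 0, "jaw": 0}]'

```text
time: 9.75
tool_pos: [484.1, -14.3, 144.9]
tcp_rot: [179.9, 0.1, 92.2]
ft_force: [5.6, -2.0, -10.5]
finger_gap: 20.0
grip_force: 58.9
```

carry_out --commands '[{"translation": [0, -0.0015, -0.0036], "spin": 0, "jaw": 0}, {"translation": [0, -0.0012, -0.0038], "spin": 0, "jaw": 0}, {"translation": [0, -0.0009, -0.0038], "spin": 0, "jaw": 0}, {"translation": [0, -0.0007, -0.0038], "spin": 0, "jaw": 0}, {"translation": [0, -0.0005, -0.0039], "spin": 0, "jaw": 0}, {"translation": [0, -0.0002, -0.004], "spin": 0, "jaw": 0}, {"translation": [0, 0.0001, -0.0039], "spin": 0, "jaw": 0}, {"translation": [0, 0.0003, -0.0039], "spin": 0, "jaw": 0}]'

```text
time: 10.42
tool_pos: [478.1, -14.5, 175.3]
tcp_rot: [-179.8, 0.1, 92.2]
ft_force: [0.2, -4.3, -12.9]
finger_gap: 20.0
grip_force: 59.0
```

carry_out --commands '[{"translation": [0, 0.0006, -0.0039], "spin": 0, "jaw": 0}, {"translation": [0, 0.0008, -0.0038], "spin": 0, "jaw": 0}, {"translation": [0, 0.0011, -0.0038], "spin": 0, "jaw": 0}, {"translation": [0, 0.0013, -0.0037], "spin": 0, "jaw": 0}, {"translation": [0, 0.0015, -0.0036], "spin": 0, "jaw": 0}, {"translation": [0, 0.0018, -0.0035], "spin": 0, "jaw": 0}, {"translation": [0, 0.002, -0.0034], "spin": 0, "jaw": 0}, {"translation": [0, 0.0023, -0.0032], "spin": 0, "jaw": 0}]'

```text
time: 11.08
tool_pos: [487.3, -14.1, 203.5]
tcp_rot: [-179.5, 0.0, 92.2]
ft_force: [-13.8, -6.2, -7.0]
finger_gap: 20.2
grip_force: 59.7
```

carry_out --commands '[{"translation": [0, 0.0024, -0.0031], "spin": 0, "jaw": 0}, {"translation": [0, 0.0026, -0.0029], "spin": 0, "jaw": 0}, {"translation": [0, 0.0029, -0.0027], "spin": 0, "jaw": 0}, {"translation": [0, 0.0029, -0.0026], "spin": 0, "jaw": 0}, {"translation": [0, 0.0032, -0.0023], "spin": 0, "jaw": 0}, {"translation": [0, 0.0033, -0.0021], "spin": 0, "jaw": 0}, {"translation": [0, 0.0034, -0.0019], "spin": 0, "jaw": 0}, {"translation": [0, 0.0036, -0.0017], "spin": 0, "jaw": 0}]'

```text
time: 11.75
tool_pos: [512.7, -13.0, 225.7]
tcp_rot: [-179.7, 0.0, 92.2]
ft_force: [-16.4, -2.2, 9.6]
finger_gap: 20.0
grip_force: 61.3
```

carry_out --commands '[{"translation": [0, 0.0036, -0.0015], "spin": 0, "jaw": 0}, {"translation": [0, 0.0038, -0.0012], "spin": 0, "jaw": 0}, {"translation": [0, 0.0038, -0.0009], "spin": 0, "jaw": 0}, {"translation": [0, 0.0038, -0.0007], "spin": 0, "jaw": 0}, {"translation": [0, 0.0039, -0.0005], "spin": 0, "jaw": 0}, {"translation": [0, 0.004, -0.0002], "spin": 0, "jaw": 0}, {"translation": [0, 0.0039, 0.0001], "spin": 0, "jaw": 0}, {"translation": [0, 0.0039, 0.0003], "spin": 0, "jaw": 0}]'

```text
time: 12.42
tool_pos: [545.3, -11.5, 231.0]
tcp_rot: [-180.0, 0.0, 92.2]
ft_force: [-8.0, -1.5, 5.1]
finger_gap: 20.0
grip_force: 60.9
```

carry_out --commands '[{"translation": [0, 0.0039, 0.0006], "spin": 0, "jaw": 0}, {"translation": [0, 0.0038, 0.0008], "spin": 0, "jaw": 0}, {"translation": [0, 0.0038, 0.0011], "spin": 0, "jaw": 0}, {"translation": [0, 0.0037, 0.0013], "spin": 0, "jaw": 0}, {"translation": [0, 0.0036, 0.0015], "spin": 0, "jaw": 0}, {"translation": [0, 0.0035, 0.0018], "spin": 0, "jaw": 0}, {"translation": [0, 0.0034, 0.002], "spin": 0, "jaw": 0}, {"translation": [0, 0.0032, 0.0023], "spin": 0, "jaw": 0}]'

```text
time: 13.08
tool_pos: [574.5, -10.1, 219.1]
tcp_rot: [-180.0, 0.0, 92.2]
ft_force: [-5.5, -0.4, 2.1]
finger_gap: 20.5
grip_force: 60.6
```

```bash
cat > data.txt <<'E'
593.9 193.1 -2.0 2.6
597.2 161.9 -8.6 2.2
585.1 134.0 -16.4 14.5
564.2 117.3 -3.9 16.0
534.2 111.5 6.3 1.8
504.4 121.7 7.2 -5.3
484.1 144.9 5.6 -10.5
478.1 175.3 0.2 -12.9
487.3 203.5 -13.8 -7.0
512.7 225.7 -16.4 9.6
545.3 231.0 -8.0 5.1
574.5 219.1 -5.5 2.1
E
python3 - <<'E'
import numpy as np
from scipy.optimize import least_squares
d=np.loadtxt("data.txt");x,z,fx,fz=d.T
c=least_squares(lambda v:np.hypot(x-v[0],z-v[1])-v[2],[538,170,60]);print(c.x,c.fun.round(1))
for cx,cz in((c.x[0],c.x[1]),(538.3,171)):
    q=np.arctan2(x-cx,z-cz);T=-(fx*np.cos(q)-fz*np.sin(q));Rr=fx*np.sin(q)+fz*np.cos(q)
    print(np.degrees(q).round(0),T.round(1),Rr.round(1))
    for ex in (0,1):
        A=np.c_[np.ones(12),-np.sin(q),-np.cos(q)]
        if ex:A=np.c_[A,Rr]
        s,res,_,_=np.linalg.lstsq(A,T,rcond=None);phi=np.degrees(np.arctan2(s[2],s[1]))
        print(s.round(2),"A",np.hypot(s[1],s[2]).round(2),"phi",phi,"target q",180-phi,(T-A@s).round(1))
E
```

```text
[538.01294314 171.36418493  60.02376829] [-0.1 -0.1  0.1  0.  -0.  -0.1  0.   0.   0.  -0.1  0.1  0.1]
[  69.   99.  128.  154. -176. -146. -116.  -86.  -58.  -25.    7.   37.] [ 3.1  0.8  1.2  3.5  6.2  8.9 11.9 12.9 13.3 10.8  8.6  5.6] [ -0.9  -8.8 -21.9 -16.1  -2.2   0.4  -0.4  -1.    7.9  15.6   4.1  -1.7]
[ 7.31  5.72 -1.82] A 6.0 phi -17.62831278278704 target q 197.62831278278705 [ 0.5 -0.6 -0.5  0.3  0.3 -0.1  0.2 -0.3  0.2 -0.6  0.1  0.4]
[ 7.34  5.62 -1.7   0.01] A 5.87 phi -16.866690296000655 target q 196.86669029600066 [ 0.4 -0.6 -0.4  0.3  0.2 -0.1  0.3 -0.2  0.2 -0.6  0.2  0.4]
[  68.   99.  128.  154. -176. -145. -116.  -86.  -57.  -25.    7.   37.] [ 3.2  0.9  1.2  3.4  6.2  8.9 11.9 12.9 13.3 10.8  8.5  5.7] [ -0.9  -8.8 -21.9 -16.1  -2.2   0.3  -0.5  -1.1   7.9  15.6   4.1  -1.6]
[ 7.3   5.7  -1.81] A 5.98 phi -17.634146951569665 target q 197.63414695156968 [ 0.5 -0.5 -0.5  0.3  0.3 -0.1  0.2 -0.3  0.2 -0.6  0.1  0.3]
[ 7.32  5.63 -1.72  0.01] A 5.88 phi -17.024869328925245 target q 197.02486932892523 [ 0.4 -0.5 -0.4  0.3  0.2 -0.2  0.3 -0.2  0.3 -0.6  0.1  0.4]
```

carry_out --commands '[{"translation": [0, -0.0032, -0.0023], "spin": 0, "jaw": 0}, {"translation": [0, -0.0034, -0.002], "spin": 0, "jaw": 0}, {"translation": [0, -0.0035, -0.0018], "spin": 0, "jaw": 0}, {"translation": [0, -0.0036, -0.0015], "spin": 0, "jaw": 0}, {"translation": [0, -0.0037, -0.0013], "spin": 0, "jaw": 0}, {"translation": [0, -0.0038, -0.0011], "spin": 0, "jaw": 0}, {"translation": [0, -0.0038, -0.0008], "spin": 0, "jaw": 0}, {"translation": [0, -0.0039, -0.0006], "spin": 0, "jaw": 0}]'

```text
time: 13.75
tool_pos: [547.0, -11.4, 230.9]
tcp_rot: [179.7, 0.0, 92.2]
ft_force: [5.8, -0.8, -2.8]
finger_gap: 20.1
grip_force: 60.2
```

carry_out --commands '[{"translation": [0, -0.0039, -0.0003], "spin": 0, "jaw": 0}, {"translation": [0, -0.0039, -0.0001], "spin": 0, "jaw": 0}, {"translation": [0, -0.004, 0.0002], "spin": 0, "jaw": 0}, {"translation": [0, -0.0039, 0.0005], "spin": 0, "jaw": 0}, {"translation": [0, -0.0038, 0.0007], "spin": 0, "jaw": 0}, {"translation": [0, -0.0038, 0.0009], "spin": 0, "jaw": 0}, {"translation": [0, -0.0038, 0.0012], "spin": 0, "jaw": 0}, {"translation": [0, -0.0036, 0.0015], "spin": 0, "jaw": 0}]'

```text
time: 14.42
tool_pos: [515.9, -12.8, 227.2]
tcp_rot: [179.8, 0.1, 92.2]
ft_force: [-0.0, -2.3, 9.7]
finger_gap: 20.1
grip_force: 61.5
```

carry_out --commands '[{"translation": [0, -0.0036, 0.0017], "spin": 0, "jaw": 0}, {"translation": [0, -0.0034, 0.0019], "spin": 0, "jaw": 0}, {"translation": [0, -0.0033, 0.0021], "spin": 0, "jaw": 0}, {"translation": [0, -0.0032, 0.0023], "spin": 0, "jaw": 0}, {"translation": [0, -0.0029, 0.0026], "spin": 0, "jaw": 0}, {"translation": [0, -0.0029, 0.0027], "spin": 0, "jaw": 0}, {"translation": [0, -0.0026, 0.0029], "spin": 0, "jaw": 0}, {"translation": [0, -0.0024, 0.0031], "spin": 0, "jaw": 0}]'

```text
time: 15.08
tool_pos: [489.6, -14.0, 206.7]
tcp_rot: [-179.9, 0.1, 92.2]
ft_force: [-8.7, -4.5, 9.1]
finger_gap: 19.9
grip_force: 61.5
```

carry_out --commands '[{"translation": [0, -0.0023, 0.0032], "spin": 0, "jaw": 0}, {"translation": [0, -0.002, 0.0034], "spin": 0, "jaw": 0}, {"translation": [0, -0.0018, 0.0035], "spin": 0, "jaw": 0}, {"translation": [0, -0.0015, 0.0036], "spin": 0, "jaw": 0}, {"translation": [0, -0.0013, 0.0037], "spin": 0, "jaw": 0}, {"translation": [0, -0.0011, 0.0038], "spin": 0, "jaw": 0}, {"translation": [0, -0.0008, 0.0038], "spin": 0, "jaw": 0}, {"translation": [0, -0.0006, 0.0039], "spin": 0, "jaw": 0}]'

```text
time: 15.75
tool_pos: [478.2, -14.5, 176.5]
tcp_rot: [-179.9, 0.1, 92.2]
ft_force: [-2.0, -4.7, 1.9]
finger_gap: 20.0
grip_force: 60.9
```

carry_out --commands '[{"translation": [0, -0.0003, 0.0039], "spin": 0, "jaw": 0}, {"translation": [0, -0.0001, 0.0039], "spin": 0, "jaw": 0}, {"translation": [0, 0.0002, 0.004], "spin": 0, "jaw": 0}, {"translation": [0, 0.0005, 0.0039], "spin": 0, "jaw": 0}, {"translation": [0, 0.0007, 0.0038], "spin": 0, "jaw": 0}, {"translation": [0, 0.0009, 0.0038], "spin": 0, "jaw": 0}, {"translation": [0, 0.0012, 0.0038], "spin": 0, "jaw": 0}, {"translation": [0, 0.0015, 0.0036], "spin": 0, "jaw": 0}]'

```text
time: 16.42
tool_pos: [483.6, -14.3, 146.1]
tcp_rot: [-180.0, 0.1, 92.2]
ft_force: [-0.4, -5.1, 2.6]
finger_gap: 20.0
grip_force: 61.0
```

carry_out --commands '[{"translation": [0, 0.0017, 0.0036], "spin": 0, "jaw": 0}, {"translation": [0, 0.0019, 0.0034], "spin": 0, "jaw": 0}, {"translation": [0, 0.0021, 0.0033], "spin": 0, "jaw": 0}, {"translation": [0, 0.0023, 0.0032], "spin": 0, "jaw": 0}, {"translation": [0, 0.0026, 0.0029], "spin": 0, "jaw": 0}, {"translation": [0, 0.0027, 0.0029], "spin": 0, "jaw": 0}, {"translation": [0, 0.0029, 0.0026], "spin": 0, "jaw": 0}, {"translation": [0, 0.0031, 0.0024], "spin": 0, "jaw": 0}]'

```text
time: 17.08
tool_pos: [503.6, -13.3, 122.2]
tcp_rot: [180.0, 0.0, 92.2]
ft_force: [-2.5, -4.9, 7.0]
finger_gap: 20.4
grip_force: 61.2
```

```bash
cat > rev.txt <<'E'
547.0 230.9 5.8 -2.8
515.9 227.2 0.0 9.7
489.6 206.7 -8.7 9.1
478.2 176.5 -2.0 1.9
483.6 146.1 -0.4 2.6
503.6 122.2 -2.5 7.0
E
python3 - <<'E'
import numpy as np
d=np.vstack([np.loadtxt("data.txt"),np.loadtxt("rev.txt")]);x,z,fx,fz=d.T;s=np.r_[np.ones(12),-np.ones(6)]
q=np.arctan2(x-538,z-171.4);T=-(fx*np.cos(q)-fz*np.sin(q));Rr=fx*np.sin(q)+fz*np.cos(q)
n=len(q);O=np.ones(n)
for nm,A in(("base",np.c_[s,-np.sin(q),-np.cos(q)]),("const",np.c_[s,-np.sin(q),-np.cos(q),O]),("radfric",np.c_[s,-np.sin(q),-np.cos(q),s*abs(Rr),Rr])):
    v=np.linalg.lstsq(A,T,rcond=None)[0];print(nm,v.round(2),"A",np.hypot(v[1],v[2]).round(2),"target",180-np.degrees(np.arctan2(v[2],v[1])),(T-A@v).round(1))
E
```

```text
base [ 7.35  5.65 -1.83] A 5.94 target 197.9683226627082 [ 0.4 -0.7 -0.6  0.2  0.3 -0.1  0.3 -0.2  0.2 -0.6  0.1  0.3  0.2 -0.
 -0.5 -0.2  0.5 -0.4]
const [ 7.38  5.68 -1.84 -0.06] A 5.97 target 197.98045468507874 [ 0.5 -0.6 -0.6  0.3  0.3 -0.   0.3 -0.2  0.2 -0.6  0.1  0.3  0.3  0.1
 -0.5 -0.1  0.5 -0.4]
radfric [ 7.48  5.66 -1.87 -0.02 -0.01] A 5.96 target 198.30275267089425 [ 0.3 -0.7 -0.4  0.4  0.2 -0.2  0.2 -0.4  0.3 -0.2  0.   0.1  0.3 -0.
 -0.6 -0.1  0.6 -0.4]
```

carry_out --commands '[{"translation": [0, 0.004, 0.0027], "spin": 0, "jaw": 0}, {"translation": [0, 0.0042, 0.0024], "spin": 0, "jaw": 0}, {"translation": [0, 0.0044, 0.0021], "spin": 0, "jaw": 0}, {"translation": [0, 0.0046, 0.0017], "spin": 0, "jaw": 0}, {"translation": [0, 0, 0], "spin": 0, "jaw": 0}, {"translation": [0, 0, 0], "spin": 0, "jaw": 0}, {"translation": [0, 0, 0], "spin": 0, "jaw": 0}, {"translation": [0, 0, 0], "spin": 0, "jaw": 0}]'

```text
time: 17.75
tool_pos: [521.6, -12.5, 113.7]
tcp_rot: [179.8, 0.0, 92.2]
ft_force: [3.9, -4.1, 3.4]
finger_gap: 20.1
grip_force: 60.9
```

```bash
python3 - <<'E'
from h import *
s=r.sense();x,y,z=s["tool_pos"];print(s["time"],s["tool_pos"],np.degrees(np.arctan2(x-538,z-171.4))%360,s["qd"].round(2),s["ft_force"],s["grip_force"])
p=r.snapshot("scene");q=r.snapshot("side")
cv2.imwrite("pics/f.png",cv2.resize(np.hstack([p["pixels"][120:260,180:320],q["pixels"][110:250,180:320]]),(800,400)))
E
```

```text
17.75 [521.61862072 -12.51699542 113.68568849] 195.84583245869416 [-0.05  0.03  0.03 -0.05 -0.18  0.08] [ 3.89045881 -4.13339813  3.35497941] 60.909910798072815
```

View pics/f.png

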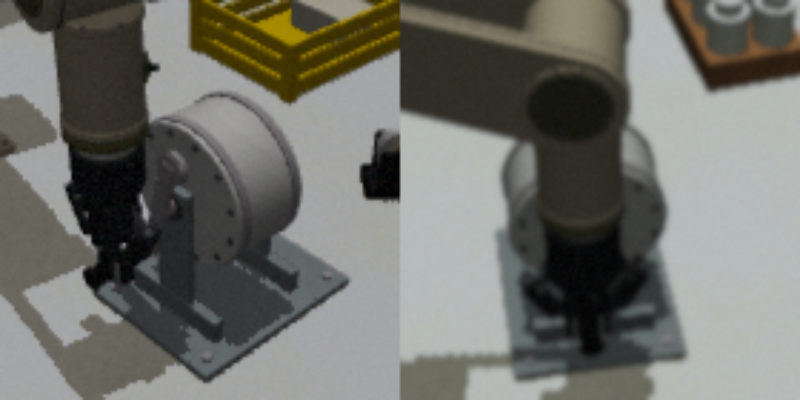

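The pictures show the handle still gripped near the bottom of its circle (scene view at about column 215, row 210). Nothing else on the counter has moved. I'll nudge the drum 2° to reach the target.

carry_out --commands '[{"translation": [0, -0.0022, -0.0006], "spin": 0, "jaw": 0}, {"translation": [0, 0, 0], "spin": 0, "jaw": 0}, {"translation": [0, 0, 0], "spin": 0, "jaw": 0}, {"translation": [0, 0, 0], "spin": 0, "jaw": 0}, {"translation": [0, 0, 0], "spin": 0, "jaw": 0}, {"translation": [0, 0, 0], "spin": 0, "jaw": 0}, {"translation": [0, 0, 0], "spin": 0, "jaw": 0}, {"translation": [0, 0, 0], "spin": 0, "jaw": 0}]'

```text
time: 18.52
tool_pos: [519.5, -12.6, 114.3]
tcp_rot: [179.8, 0.0, 92.2]
ft_force: [5.3, -4.6, 2.8]
finger_gap: 19.8
grip_force: 60.7
```

```bash
python3 - <<'E'
from h import *
s=r.sense();x,y,z=s["tool_pos"];a=np.degrees(np.arctan2(x-538,z-171.4))%360;print(a,s["qd"].round(2),s["grip_force"],s["finger_gap"])
if abs(a-198)<3 and s["grip_force"]>30: print(r.hand_in())
E
```

```text
197.92669214928168 [ 0.11  0.09  0.09 -0.06 -0.05  0.13] 60.73141694068909 19.783464982857435
the job is handed in; nothing more can be done
None
```

I handed the job in with the crank at 197.9°, against 198.0° measured by feel for the heavy side straight down. The arm was at rest and still gripping the handle at about 61 N; no verdict came back.

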